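Hold a sprung specimen-chamber lid at its pointer

TASK

One of the two specimen chambers holds the round dish, the other a square cassette; look through the lid windows to see which. Lift the lid of the chamber with the round dish against its spring until the lid lies in line with that chamber's own pointer arm, so that a colleague can reach in with tweezers, and finish while still holding it steady there: do not let go. Keep the other chamber shut, and leave the pointers and everything else on the bench where they are.

Things in the scene. Friction and masses are not known exactly. Their poses are not given: they have to be found in the camera images.
- chamber_left: left specimen chamber: grey open plastic box fixed to the bench, 150 (x) x 150 (y) x 60 mm high, walls 6 mm; origin under its centre; x from its front (tab side, facing the robot) to its hinge side, z up. The hinge axis runs along y at x = +75, z = 64 mm. On its outer (+y) side, 91 mm from the centre plane, a thin fixed arc of 120 mm radius about the hinge axis is the angle scale
- lid_left (a joint): angle of the left chamber's lid about its hinge, rad: 0 shut and level, growing as the front edge rises, stop at 1.3. White frame 150 x 150 x 8 mm with a 110 x 110 mm clear window, mass about 0.25 kg; a spring always pulls it shut: lifting at the tab takes about 3 N when shut and about 4 N at 0.7 rad, and it snaps shut if released
- tab_left (a point): grip point of the left lid's black tab: 24 mm wide (y), 12 mm thick (z), sticking out 60 mm to the front from the middle of the lid's front edge. The point is 42 mm out from that edge, at mid-thickness, 192 mm from the hinge axis, 2 mm above the lid's mid-plane, 66 mm above the bench when shut. Turns with the lid: x towards the hinge, z out of the lid's top. Pinch it across its width from above
- pointer_left (a joint): angle at which the left chamber's pointer arm is set, rad, measured about the same hinge axis and from the same zero as the lid: the lid is at the mark when both angles are equal. Held by friction; must not be moved
- mark_left (a point): tip of the left chamber's pointer arm: thin dark steel arm, 148 mm from hinge axis to tip, 101 mm to the outer (+y) side of the chamber's centre plane, pivoted on the hinge axis and pointing to the front and up; x axis along the arm towards the hinge axis
- chamber_right: right specimen chamber: grey open plastic box fixed to the bench, 150 (x) x 150 (y) x 60 mm high, walls 6 mm; origin under its centre; x from its front (tab side, facing the robot) to its hinge side, z up. The hinge axis runs along y at x = +75, z = 64 mm. On its outer (-y) side, 91 mm from the centre plane, a thin fixed arc of 120 mm radius about the hinge axis is the angle scale
- lid_right (a joint): angle of the right chamber's lid about its hinge, rad: 0 shut and level, growing as the front edge rises, stop at 1.3. White frame 150 x 150 x 8 mm with a 110 x 110 mm clear window, mass about 0.25 kg; a spring always pulls it shut: lifting at the tab takes about 3 N when shut and about 4 N at 0.7 rad, and it snaps shut if released
- tab_right (a point): grip point of the right lid's black tab: 24 mm wide (y), 12 mm thick (z), sticking out 60 mm to the front from the middle of the lid's front edge. The point is 42 mm out from that edge, at mid-thickness, 192 mm from the hinge axis, 2 mm above the lid's mid-plane, 66 mm above the bench when shut. Turns with the lid: x towards the hinge, z out of the lid's top. Pinch it across its width from above
- pointer_right (a joint): angle at which the right chamber's pointer arm is set, rad, measured about the same hinge axis and from the same zero as the lid: the lid is at the mark when both angles are equal. Held by friction; must not be moved
- mark_right (a point): tip of the right chamber's pointer arm: thin dark steel arm, 148 mm from hinge axis to tip, 101 mm to the outer (-y) side of the chamber's centre plane, pivoted on the hinge axis and pointing to the front and up; x axis along the arm towards the hinge axis
- dish: round lidded white plastic dish, 70 mm diameter, 16 mm high, origin under its centre; lies inside one of the two chambers, seen through the lid's window
- cassette: square white plastic slide cassette, 60 x 60 x 16 mm with four dark slots on top, origin under its centre; lies inside the other chamber
- oil_bottle: bystander: amber bottle, 30 mm diameter, 70 mm high, between the chambers; origin under its centre
- tweezers: bystander: steel tweezers about 135 mm long, lying between the robot and the chambers; origin under their middle
- parts_tray: bystander: red open tray 80 x 100 x 40 mm beyond the chambers; origin under its centre
- glove_carton: bystander: cardboard carton 220 x 110 x 70 mm at the left; origin under its centre
- slide_box: bystander: blue flat box 180 x 100 x 35 mm at the right; origin under its centre
- reagent_jar: bystander: glass jar 64 mm diameter, 90 mm high, at the near left; origin under its centre
- beaker: bystander: open glass beaker 70 mm diameter, 90 mm high, at the near right; origin under its centre

How it is judged:
On the way:
1. the lid of the chamber with the round dish is lifted off its rim (((horizontal distance between dish and chamber_left below 0.05 m and value of joint lid_left above 0.12 rad and contact force between the fingers and chamber_left above 1 N) or (horizontal distance between dish and chamber_right below 0.05 m and value of joint lid_right above 0.12 rad and contact force between the fingers and chamber_right above 1 N))), for 0.1 s.
At the end, for the whole second after the job is handed in: The lid of the chamber that holds the round dish stands within 0.09 rad (5 degrees) of its chamber's pointer arm, still (under 0.06 rad/s), with the robot's fingers still holding it (over 1 N); the other lid is shut (under 0.05 rad) (((horizontal distance between dish and chamber_left below 0.05 m and angle between the x axis of tab_left and the x axis of mark_left, either way round below 0.09 rad and value of joint lid_left above 0.25 rad and velocity of joint lid_left between -0.06 and 0.06 rad/s and contact force between the fingers and chamber_left above 1 N and value of joint lid_right below 0.05 rad) or (horizontal distance between dish and chamber_right below 0.05 m and angle between the x axis of tab_right and the x axis of mark_right, either way round below 0.09 rad and value of joint lid_right above 0.25 rad and velocity of joint lid_right between -0.06 and 0.06 rad/s and contact force between the fingers and chamber_right above 1 N and value of joint lid_left below 0.05 rad))); the arm keeps its last pose, push and grip.
It fails at once if the lid of the chamber with the cassette is opened ((horizontal distance between dish and chamber_left below 0.05 m and value of joint lid_right above 0.1 rad) or (horizontal distance between dish and chamber_right below 0.05 m and value of joint lid_left above 0.1 rad)).
It fails at once if a pointer arm is moved off its setting (over 8 mm at its tip) (distance of any of mark_left, mark_right from where it was at the start of the episode above 0.008 m).
It fails at once if the dish, the cassette or a bystander is pushed over 20 mm (distance of any of dish, cassette, oil_bottle, tweezers, parts_tray, glove_carton, slide_box, reagent_jar, beaker from where it was at the start of the episode above 0.02 m).
It also fails if it takes over 35 s, if anything falls off the work surface, if the arm or the gripper's body presses on something with over 40 N, if the wrist force passes 120 N, or if a joint passes its speed limit or range.

ROBOT

A 7-joint arm with a two-finger parallel gripper is mounted at the origin on the work surface. World frame = base frame: x ahead of the robot, y to its left, z up, the work surface at z = 0. Lengths are in m, angles in rad, forces in N, time in s.
With the tool pointing down it reaches from about 0.4 to 0.85 m from the base axis. Payload 10.4 kg.
Tool frame: the origin (TCP) lies between the finger pads; the fingertips stand 8 mm ahead of it and the grasp point (between the pads) lies 11 mm behind it; z points along the fingers, y is the line along which they close (so a half turn about z gives the same grasp; the last joint's range is limited). The gripper opens to 87 mm and grips with 3 to 60 N. Pads are 19 mm wide; open, the fingers measure 117 mm over their backs; the gripper's body (75 mm by 190 mm) begins 51 mm behind the grasp point.
Start: joints at [-1.352, 0.332, -0.065, 1.46, 0.022, 1.35, -0.088], TCP at [0.15, 0.607, 0.231] pointing down, gripper open.
Joint ranges: [-2.6, 2.6], [-0.5, 2.12], [-1.47, 1.34], [0.16, 2.42], [-1.27, 4.41], [0.06, 2.06], [-2.6, 2.6]. Speed limits (rad/s): [2.22, 2.22, 2.79, 2.79, 3.14, 3.14, 3.14].

INTERFACE

Orientations are given as a unit quaternion [x, y, z, w].
In Python, from cell import readout, snapshot, ticket, models gives the robot as it stands.
- The arm moves only by the shell command python3 -m handwheel 'ROWS' [FORCE]. ROWS is JSON, a list of rows, each a list of 7 numbers: the shift along the tool's x, y, z each as a share of 0.3 m, from -1 to 1, then the turn, a rotation vector about the tool's x, y, z each as a share of 45 degrees, from -1 to 1, then the opening, from 0 (shut) to 1 (fully open). A call has exactly 8 rows; each row shifts and turns the commanded pose from where the row before left it, along the tool's axes as they then stand; what a row does not reach is not made up. A row lasts 1/8 s, in which the tool goes at most 62.5 mm and 10.7 degrees, less where a joint would pass 70% of its speed; a pose out of reach is approached as far as the arm can. A call with a number of a shift or a turn outside -1 to 1 is refused whole. A call with a gripper value outside its range is refused whole. The fingers move at their own pace and stop on an object; FORCE is the grip in N (left out, the last holds). Time passes only in rows, so rows that do not move let the fingers close, or fill a call up. It gives the time, the measured TCP pose, the force, the opening and the grip force at its end, in the units of the state.
- readout.get_obs(): the state, without advancing time (a new reading comes with each control period).
- snapshot(name): name is "side" or "top" or "wrist"; returns a dict with "frame" (480x640x3 uint8, blue, green, red), "fx", "fy", "cx", "cy" (pixels), "T" (4x4, takes a point from camera to world coordinates). Camera axes: x right, y up, looking along -z (the intrinsics and any distortion apply to the point x, -y, -z); pixel columns grow to the right and rows downward; lengths in m; the calibration is good to about 2 mm. A picture is of the moment at which its call begins. There is no depth.
- ticket.close_job(): hands the job in; it is judged then, once.
Trained networks look in the newest picture that a camera, given by its name, has taken for a name from the list of things; names that differ only in an ending like _2 or _b are one class to them, and where a whole thing is asked for, a point or a joint stands for the part that bears it (a point fixed in the world has none). Each returns a list of dicts, best first, with "score" (0 to 1); they miss things now and then, are a little off and sometimes report something else, mostly with a low value. They report only what shows in the picture. A call takes as long as a camera call.
- models.trace(camera, target): "region" (480x640 bool, what is visible of it) and "rect" ([left, top, right, bottom] in pixels, round what is visible of it).
- models.spot_point(camera, target): "centre" ([row, column] in pixels: a listed point, or the origin of a listed thing).
The state is a dict: "time": time; "joints": joint angles; "joint_vel": joint speeds; "joint_torque": joint torques, N m; "ee_pos": TCP position; "ee_rot": TCP orientation; "force": force on the tool from outside, world axes, zero at the start; "moment": the same for the moment, N m; "width": finger opening in m; "finger_force": force on a finger pad.
Only numpy, scipy, OpenCV 4.12 (cv2) and the standard library are available. Lean on these libraries where they do the work, as an engineer would, in place of code of your own. Each camera call takes 0.05 s, during which the arm holds its last target. There are 200 camera calls.

## Working session

There is one attempt and no reset: what is moved stays moved. The work goes in short steps, Python scripts to look and compute and a shell command to move; the robot and the scene stay as the last step left them, time stands still between calls to the robot, and variables do not carry over. Pictures are saved under pics/ and viewed, at most 10 in all, crops included, and the job is handed in when it is done.

```bash
mkdir -p pics; cat > h.py <<'E'
import numpy as np, cv2
from cell import readout, snapshot, ticket, models
def ray(s,rc):
    r,c=rc; d=np.array([(c-s["cx"])/s["fx"],-(r-s["cy"])/s["fy"],-1.]); T=np.array(s["T"])
    return T[:3,3],T[:3,:3]@d
def onz(s,rc,z):
    o,d=ray(s,rc); return o+d*(z-o[2])/d[2]
def proj(s,p):
    T=np.array(s["T"]); q=T[:3,:3].T@(np.array(p)-T[:3,3]); return [s["cy"]-s["fy"]*q[1]/-q[2], s["cx"]+s["fx"]*q[0]/-q[2]]
E
python3 - <<'E'
from h import *
o=readout.get_obs(); print({k:np.round(v,3) for k,v in o.items()})
for n in ["top","side"]:
    s=snapshot(n); cv2.imwrite(f"pics/{n}0.png",s["frame"]); print(n,s["fx"],s["fy"],s["cx"],s["cy"],[k for k in s]); print(np.round(s["T"],3))
    for t,z in [("dish",.01),("cassette",.01),("chamber_left",0),("chamber_right",0),("tab_left",.066),("tab_right",.066),("mark_left",None),("mark_right",None),("oil_bottle",0)]:
        for m in models.spot_point(n,t)[:2]:
            print(t,round(m["score"],2),np.round(m["centre"],1), np.round(onz(s,m["centre"],z),3) if z is not None else "")
E
```

```text
{'time': np.float64(0.0), 'joints': array([-1.352,  0.333, -0.065,  1.461,  0.022,  1.35 , -0.088]), 'joint_vel': array([ 0.001, -0.002,  0.   , -0.   ,  0.002, -0.   , -0.001]), 'joint_torque': array([ 0.0000e+00, -6.2326e+01,  2.5000e-02, -3.8989e+01, -6.1000e-02,
        4.0000e-02,  0.0000e+00]), 'ee_pos': array([0.15 , 0.606, 0.23 ]), 'ee_rot': array([ 0.121,  0.993, -0.001, -0.   ]), 'force': array([ 0.324,  0.19 , -0.313]), 'moment': array([0.042, 0.072, 0.037]), 'finger_force': np.float64(0.0), 'width': np.float64(0.087)}
top 492.71649139260217 492.71649139260217 321.575862725531 245.08660005843623 ['frame', 'fx', 'fy', 'cx', 'cy', 'T']
[[ 0.027  0.997 -0.069  0.504]
 [-1.     0.028  0.013 -0.007]
 [ 0.015  0.069  0.997  1.246]
 [ 0.     0.     0.     1.   ]]
dish 0.52 [313.2 310.2] [0.419 0.    0.01 ]
chamber_left 0.71 [236.1 231.4] [0.607 0.205 0.   ]
chamber_right 0.59 [238.4 400. ] [ 0.613 -0.223  0.   ]
tab_left 0.87 [279.2 214.7] [0.497 0.23  0.066]
tab_left 0.67 [235.9 111.2] [0.593 0.48  0.066]
tab_right 0.91 [285.2 401.8] [ 0.495 -0.217  0.066]
mark_left 0.42 [247.8 169.7] 
mark_right 0.64 [251.4 454.3] 
side 566.6802103156151 566.6802103156151 320.68980102213396 241.74742373083558 ['frame', 'fx', 'fy', 'cx', 'cy', 'T']
[[ 0.905  0.252 -0.342  0.135]
 [-0.424  0.489 -0.762 -0.982]
 [-0.025  0.835  0.549  0.781]
 [ 0.     0.     0.     1.   ]]
chamber_left 0.94 [220.9 298.1] [0.611 0.221 0.   ]
chamber_right 0.55 [317.2 385.9] [ 0.621 -0.218  0.   ]
tab_left 0.91 [208.3 252.5] [0.492 0.23  0.066]
tab_right 0.82 [307.7 329.6] [ 0.497 -0.209  0.066]
mark_left 0.68 [160.4 265.9] 
mark_right 0.78 [284.9 395.1] 
oil_bottle 0.5 [270.5 340.5] [ 0.611 -0.029  0.   ]
```

View pics/top0.png

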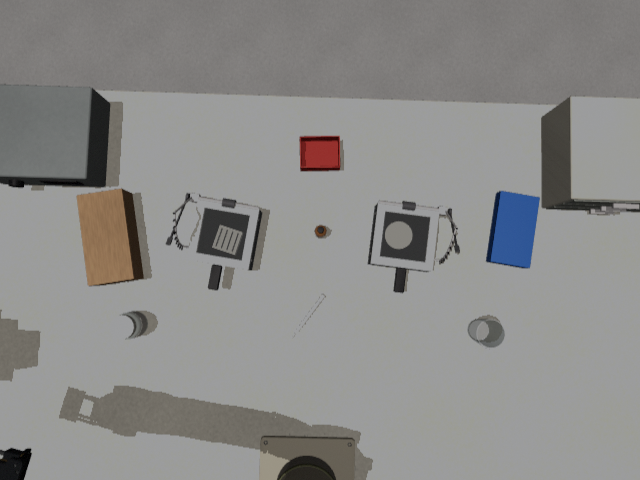

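View pics/side0.png

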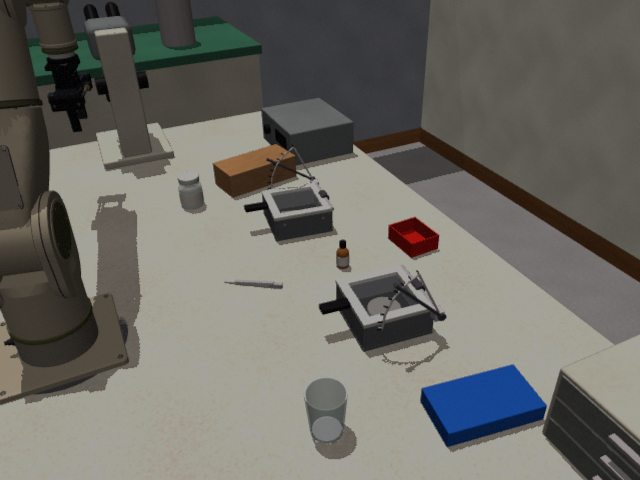

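The dish is in the right chamber: it shows at about (235,400) in the top view, with the cassette on the left at (238,228). Next I'll zoom in for the tab axis and the pointer tip.

```bash
python3 - <<'E'
from h import *
a=cv2.imread("pics/top0.png")[190:310,355:475]; b=cv2.imread("pics/side0.png")[255:365,310:460]
a=cv2.resize(a,(400,400),interpolation=cv2.INTER_CUBIC); b=cv2.resize(b,(400,293),interpolation=cv2.INTER_CUBIC)
c=np.zeros((400,800,3),np.uint8); c[:,:400]=a; c[:293,400:]=b
cv2.imwrite("pics/crop.png",c)
st,ss=snapshot("top"),snapshot("side")
o1,d1=ray(st,(251.4,454.3));o2,d2=ray(ss,(284.9,395.1))
A=np.stack([d1,-d2],1);t=np.linalg.lstsq(A,o2-o1,rcond=None)[0]
print("tip",o1+d1*t[0],o2+d2*t[1])
# lid frame corners + tab via trace
m=models.trace("top","tab_right"); 
for k in m[:2]: print(k["score"],k["rect"], k["region"].sum(), cv2.minAreaRect(np.argwhere(k["region"])[:,::-1].astype(np.float32)))
m=models.trace("top","chamber_right")
for k in m[:2]: print(k["score"],k["rect"])
E
```

```text
tip [ 0.57306926 -0.31397273  0.16689909] [ 0.57537827 -0.31507257  0.16736064]
0.91 [371.9, 203.9, 439.5, 294.0] 4125 ((403.2696838378906, 249.46487426757812), (63.93709182739258, 87.48506164550781), 6.072456359863281)
0.88 [367.1, 202.1, 458.7, 293.0]
0.31 [371.2, 205.1, 440.3, 292.3]
```

View pics/crop.png

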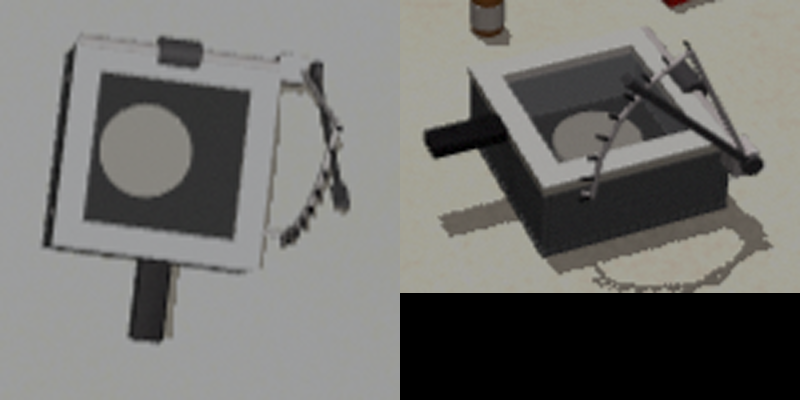

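```bash
cat > fit.py <<'E'
from h import *
from scipy.optimize import least_squares
st,ss=snapshot("top"),snapshot("side")
t=lambda x,y:(190+y*.3,355+x*.3); q=lambda x,y:(255+y*.375,310+(x-400)*.375)
def W(p,l):
    c,s=np.cos(p[2]),np.sin(p[2]); return np.array([p[0]+c*l[0]-s*l[1],p[1]+s*l[0]+c*l[1],l[2]])
def hp(p,r,y): return W(p,(.075-r*np.cos(p[3]),y,.064+r*np.sin(p[3])))
D=[(st,(-.075,-.075,.068),t(260,271)),(st,(.075,.075,.068),t(80,37)),(st,(-.075,.075,.068),t(53,245)),
(st,(-.135,0,.070),t(148,341)),(ss,(-.075,.075,.068),q(469,68)),(ss,(-.075,-.075,.068),q(545,188)),(ss,(-.135,0,.066),q(427,142))]
M=[(st,.148,t(341,208)),(ss,.148,q(628,80)),(ss,0,q(756,164)),(st,0,t(315,68))]
def f(p):
    return np.concatenate([np.subtract(proj(s,W(p,l)),m) for s,l,m in D]+[np.subtract(proj(s,hp(p,r,-.101)),m) for s,r,m in M])
r=least_squares(f,[.62,-.22,0,.7],loss="soft_l1"); p=r.x
print(np.round(p,4)); print(np.round(r.fun.reshape(-1,2),1).tolist())
print("tab",W(p,(-.117,0,.066)),"tip",hp(p,.148,-.101))
E
python3 fit.py
```

```text
[ 0.6127 -0.2224 -0.1008  0.7888]
[[-0.1, -0.7], [0.4, -1.3], [-0.4, -0.7], [-0.2, -0.9], [0.3, 0.3], [0.9, 0.3], [2.0, 0.8], [-1.1, -0.0], [1.0, 0.1], [1.1, -0.7], [0.8, -0.1]]
tab [ 0.49624442 -0.21064976  0.066     ] tip [ 0.57334261 -0.31996046  0.16900622]
```

```bash
cat >> h.py <<'E'
from scipy.spatial.transform import Rotation as Rn
YAW=-.1008
def Rt(tilt): # tool z down, y along chamber y; tilt<0: body towards robot
    c,s=np.cos(YAW),np.sin(YAW); ax=np.array([c,s,0]);ay=np.array([-s,c,0])
    return Rn.from_matrix(np.stack([-ax,ay,[0,0,-1]],1))*Rn.from_rotvec([0,tilt,0])
def go(p,R):
    o=readout.get_obs(); C=Rn.from_quat(o["ee_rot"])
    print("p",np.round(o["ee_pos"],4),"shift shares(tool now)",np.round(C.inv().apply(np.array(p)-o["ee_pos"])/.3,3),"turn shares",np.round((C.inv()*R).as_rotvec()/(np.pi/4),3))
E
python3 -m handwheel '[[-0.157,-0.114,-0.017,0,0,0,1],[-0.157,-0.114,-0.017,0,0,0,1],[-0.157,-0.114,-0.017,0,0,0,1],[-0.157,-0.114,-0.017,0,0,0,1],[-0.157,-0.114,-0.017,0,0,0,1],[-0.157,-0.114,-0.017,0,0,0,1],[-0.157,-0.114,-0.017,0,0,0,1],[-0.157,-0.114,-0.017,0,0,0,1]]'
python3 - <<'E'
from h import *
go([.44,-.205,.24],Rt(0))
E
```

```text
time: 2.3
ee_pos: [0.451, 0.2494, 0.2719]
ee_rot: [0.121, 0.993, 0.0, 0.0]
force: [1.4, 0.9, -0.2]
width: 0.0867
finger_force: 0.0
p [0.451  0.2494 0.2719] shift shares(tool now) [-0.327 -1.479  0.105] turn shares [ 0.001  0.001 -0.179]
```

```bash
python3 -m handwheel '[[-0.041,-0.185,0.013,0,0,0,1],[-0.041,-0.185,0.013,0,0,0,1],[-0.041,-0.185,0.013,0,0,0,1],[-0.041,-0.185,0.013,0,0,0,1],[-0.041,-0.185,0.013,0,0,0,1],[-0.041,-0.185,0.013,0,0,0,1],[-0.041,-0.185,0.013,0,0,-0.09,1],[-0.041,-0.185,0.013,0,0,-0.09,1]]'
python3 - <<'E'
from h import *
s=snapshot("wrist"); cv2.imwrite("pics/w1.png",s["frame"])
for m in models.spot_point("wrist","tab_right")[:2]: print(m["score"],m["centre"],onz(s,m["centre"],.066))
print(proj(s,[.4962,-.2106,.066]))
go([.4962,-.2106,.15],Rt(0)); go([.4962,-.2106,.15],Rt(-.5))
E
```

```text
time: 3.3
ee_pos: [0.4429, -0.2054, 0.2404]
ee_rot: [0.049, 0.999, 0.0, 0.001]
force: [0.9, 0.1, -0.3]
width: 0.0871
finger_force: 0.0
0.68 [276.0, 329.8] [ 0.49299106 -0.20678289  0.066     ]
[np.float64(279.39586648824775), np.float64(326.2687531946912)]
p [ 0.4419 -0.2097  0.2404] shift shares(tool now) [-0.18   0.017  0.301] turn shares [-0.003  0.001 -0.006]
p [ 0.4419 -0.2097  0.2404] shift shares(tool now) [-0.18   0.017  0.301] turn shares [-0.004 -0.636 -0.005]
```

View pics/w1.png

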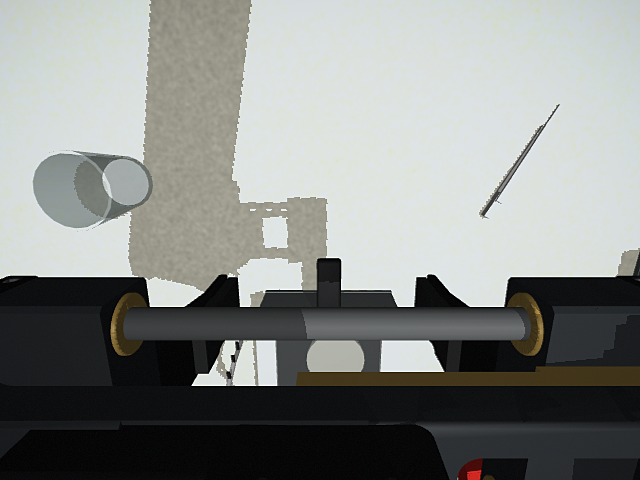

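```bash
python3 -m handwheel '[[-0.027,0.007,0.136,0,0,0,1],[-0.027,0.007,0.136,0,0,0,1],[-0.027,0.007,0.136,0,0,0,1],[0,0,0,0,-0.212,0,1],[0,0,0,0,-0.212,0,1],[0,0,0,0,-0.212,0,1],[0,0,0,0,0,0,1],[0,0,0,0,0,0,1]]'
python3 - <<'E'
from h import *
s=snapshot("wrist"); cv2.imwrite("pics/w2.png",s["frame"])
for m in models.spot_point("wrist","tab_right")[:2]: print(m["score"],m["centre"],onz(s,m["centre"],.066))
go([.5003,-.209,.0563],Rt(-.5))
E
```

```text
time: 4.4
ee_pos: [0.469, -0.1999, 0.1188]
ee_rot: [0.049, 0.968, -0.012, 0.247]
force: [-0.0, 0.7, 0.8]
width: 0.0874
finger_force: 0.0
0.67 [258.8, 317.0] [ 0.49160593 -0.20812969  0.066     ]
p [ 0.4694 -0.2003  0.1187] shift shares(tool now) [ 0.007 -0.018  0.233] turn shares [-0.001 -0.001  0.001]
```

View pics/w2.png

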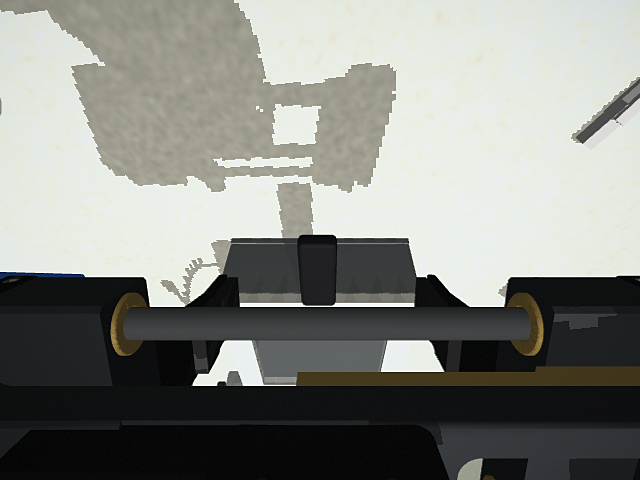

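```bash
python3 -m handwheel '[[0.005,-0.009,0.08,0,0,0,1],[0.005,-0.009,0.08,0,0,0,1],[0,0,0.073,0,0,0,1],[0,0,0,0,0,0,1],[0,0,0,0,0,0,0],[0,0,0,0,0,0,0],[0,0,0,0,0,0,0],[0,0,0,0,0,0,0]]' 40
python3 - <<'E'
from h import *
o=readout.get_obs(); print({k:np.round(o[k],3) for k in ["time","ee_pos","ee_rot","force","moment","width","finger_force"]})
s=snapshot("wrist"); cv2.imwrite("pics/w3.png",s["frame"])
E
```

```text
time: 5.5
ee_pos: [0.4927, -0.2059, 0.0619]
ee_rot: [0.049, 0.968, -0.01, 0.244]
force: [0.2, -0.1, 0.7]
width: 0.0551
finger_force: 0.0
{'time': np.float64(5.5), 'ee_pos': array([ 0.493, -0.206,  0.062]), 'ee_rot': array([ 0.049,  0.968, -0.01 ,  0.244]), 'force': array([ 0.212, -0.051,  0.737]), 'moment': array([ 0.096,  0.511, -0.001]), 'width': np.float64(0.055), 'finger_force': np.float64(0.0)}
```

```bash
python3 -m handwheel '[[0,-0.005,0.023,0,0,0,0],[0,0,0,0,0,0,0],[0,0,0,0,0,0,0],[0,0,0,0,0,0,0],[0,0,0,0,0,0,0],[0,0,0,0,0,0,0],[0,0,0,0,0,0,0],[0,0,0,0,0,0,0]]' 40
python3 - <<'E'
from h import *
o=readout.get_obs(); print({k:np.round(o[k],3) for k in ["time","ee_pos","ee_rot","force","moment","width","finger_force"]})
C=Rn.from_quat(o["ee_rot"]); g=o["ee_pos"]-.011*C.as_matrix()[:,2]; print("grasp pt",g)
E
```

```text
time: 6.55
ee_pos: [0.4954, -0.2084, 0.0556]
ee_rot: [0.049, 0.968, -0.01, 0.244]
force: [-2.2, -4.6, -2.3]
width: 0.0235
finger_force: 40.0
{'time': np.float64(6.55), 'ee_pos': array([ 0.495, -0.208,  0.056]), 'ee_rot': array([ 0.049,  0.968, -0.01 ,  0.244]), 'force': array([-2.182, -4.57 , -2.296]), 'moment': array([-0.877,  1.063, -0.552]), 'width': np.float64(0.023), 'finger_force': np.float64(39.999)}
grasp pt [ 0.49021457 -0.20793447  0.06525061]
```

```bash
python3 - <<'E'
from h import *
from fit import p,W
o=readout.get_obs(); C=Rn.from_quat(o["ee_rot"]); print("turn err",(C.inv()*Rt(-.5)).as_rotvec())
v=C.inv().apply(o["ee_pos"]-W(p,(.075,0,.064)))*[1,0,1]
for d in [.05]: print(v,(Rn.from_rotvec([0,d,0]).apply(v)-v)/.3, d/(np.pi/4))
E
```

```text
[ 0.6127 -0.2224 -0.1008  0.7888]
[[-0.1, -0.7], [0.4, -1.3], [-0.4, -0.7], [-0.2, -0.9], [0.3, 0.3], [0.9, 0.3], [2.0, 0.8], [-1.1, -0.0], [1.0, 0.1], [1.1, -0.7], [0.8, -0.1]]
tab [ 0.49624442 -0.21064976  0.066     ] tip [ 0.57334261 -0.31996046  0.16900622]
turn err [ 0.00354029 -0.00653806 -0.00106094]
[ 0.17398863  0.         -0.0840084 ] [-0.01472037  0.         -0.02863606] 0.06366197723675814
```

```bash
python3 -m handwheel '[[-0.0147,0,-0.0286,0,0.0637,0,0],[-0.0147,0,-0.0286,0,0.0637,0,0],[-0.0147,0,-0.0286,0,0.0637,0,0],[-0.0147,0,-0.0286,0,0.0637,0,0],[-0.0147,0,-0.0286,0,0.0637,0,0],[-0.0147,0,-0.0286,0,0.0637,0,0],[-0.0147,0,-0.0286,0,0.0637,0,0],[0,0,0,0,0,0,0]]' 40
python3 - <<'E'
from h import *
o=readout.get_obs(); print({k:np.round(o[k],3) for k in ["time","ee_pos","force","moment","width","finger_force"]})
C=Rn.from_quat(o["ee_rot"]); print("tilt",(Rt(-.5).inv()*C).as_rotvec())
g=o["ee_pos"]-.011*C.as_matrix()[:,2]; print("lid est from pos",np.arctan2(g[2]-.064,.6127+.0746-g[0]))
E
```

```text
time: 7.65
ee_pos: [0.5041, -0.2094, 0.1222]
ee_rot: [0.049, 0.996, -0.002, 0.07]
force: [-1.4, -3.1, -3.1]
width: 0.0238
finger_force: 40.0
{'time': np.float64(7.65), 'ee_pos': array([ 0.504, -0.209,  0.122]), 'force': array([-1.391, -3.115, -3.115]), 'moment': array([-0.638,  0.485, -0.235]), 'width': np.float64(0.024), 'finger_force': np.float64(40.001)}
tilt [-0.00300428  0.35930697 -0.00087458]
lid est from pos 0.35797640745883863
```

```bash
python3 -m handwheel '[[-0.0147,0,-0.0286,0,0.0637,0,0],[-0.0147,0,-0.0286,0,0.0637,0,0],[-0.0147,0,-0.0286,0,0.0637,0,0],[-0.0147,0,-0.0286,0,0.0637,0,0],[-0.0147,0,-0.0286,0,0.0637,0,0],[-0.0147,0,-0.0286,0,0.0637,0,0],[-0.0147,0,-0.0286,0,0.0637,0,0],[-0.0147,0,-0.0286,0,0.0637,0,0]]' 40
python3 - <<'E'
from h import *
o=readout.get_obs(); print({k:np.round(o[k],3) for k in ["time","ee_pos","force","moment","width","finger_force"]})
C=Rn.from_quat(o["ee_rot"]); print("tilt",(Rt(-.5).inv()*C).as_rotvec())
g=o["ee_pos"]-.011*C.as_matrix()[:,2]; print("lid est from pos",np.arctan2(g[2]-.064,.6127+.0746-g[0]))
s=snapshot("side"); f=s["frame"][210:360,290:490]; cv2.imwrite("pics/s2.png",cv2.resize(f,(800,600),interpolation=cv2.INTER_CUBIC))
E
```

```text
time: 8.65
ee_pos: [0.5411, -0.2131, 0.189]
ee_rot: [0.049, 0.99, 0.008, -0.129]
force: [-1.7, -3.8, -3.0]
width: 0.0232
finger_force: 40.0
{'time': np.float64(8.65), 'ee_pos': array([ 0.541, -0.213,  0.189]), 'force': array([-1.668, -3.829, -3.013]), 'moment': array([-0.893, -0.277,  0.125]), 'width': np.float64(0.023), 'finger_force': np.float64(40.004)}
tilt [-0.0032351   0.75975204 -0.00097082]
lid est from pos 0.757432101381651
```

View pics/s2.png

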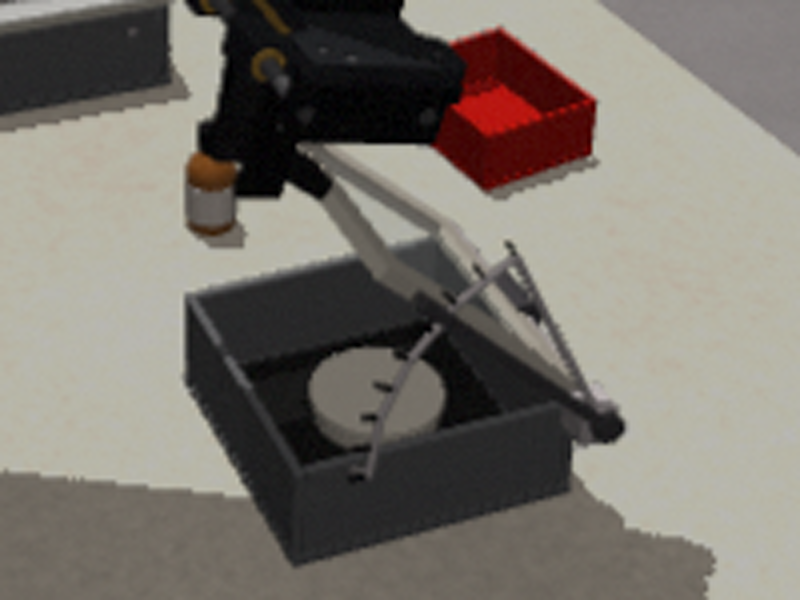

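The dish lies under the raised lid. In the crop, the lid's near edge, (385,275) to (575,400), looks parallel to the pointer, (418,303) to (605,425). I'll check that in numbers.

```bash
python3 - <<'E' | tail -8
from h import *
from fit import p,W,hp,ss
P=lambda x:(lambda rc:(round((rc[1]-290)*4),round((rc[0]-210)*4)))(proj(ss,x))
for a in [.73,.76,.79,.82,.85]:
    q=[*p[:3],a]; print(a,"tip",P(hp(q,.148,-.101)),"hinge",P(hp(q,0,-.101)),"lid front",P(hp(q,.15,-.075)),"hinge",P(hp(q,0,-.075)))
E
```

```text
[ 0.6127 -0.2224 -0.1008  0.7888]
[[-0.1, -0.7], [0.4, -1.3], [-0.4, -0.7], [-0.2, -0.9], [0.3, 0.3], [0.9, 0.3], [2.0, 0.8], [-1.1, -0.0], [1.0, 0.1], [1.1, -0.7], [0.8, -0.1]]
tab [ 0.49624442 -0.21064976  0.066     ] tip [ 0.57334261 -0.31996046  0.16900622]
0.73 tip (409, 318) hinge (611, 430) lid front (381, 283) hinge (584, 397)
0.76 tip (416, 311) hinge (611, 430) lid front (388, 276) hinge (584, 397)
0.79 tip (423, 304) hinge (611, 430) lid front (395, 268) hinge (584, 397)
0.82 tip (430, 297) hinge (611, 430) lid front (402, 261) hinge (584, 397)
0.85 tip (437, 289) hinge (611, 430) lid front (409, 254) hinge (584, 397)
```

```bash
python3 -m handwheel '[[-0.006,0,-0.0115,0,0.0255,0,0],[0,0,0,0,0,0,0],[0,0,0,0,0,0,0],[0,0,0,0,0,0,0],[0,0,0,0,0,0,0],[0,0,0,0,0,0,0],[0,0,0,0,0,0,0],[0,0,0,0,0,0,0]]' 40
python3 - <<'E'
from h import *
o=readout.get_obs(); C=Rn.from_quat(o["ee_rot"]); print("tilt",(Rt(-.5).inv()*C).as_rotvec(),o["finger_force"],np.abs(o["joint_vel"]).max())
print(ticket.close_job())
E
```

```text
time: 9.8
ee_pos: [0.5438, -0.2134, 0.192]
ee_rot: [0.049, 0.989, 0.009, -0.138]
force: [-2.5, -4.1, -3.6]
width: 0.0238
finger_force: 40.0
tilt [-0.00372733  0.77796593 -0.00120653] 40.00814678147435 0.002250663560868623
the job is handed in; nothing more can be done
None
```

I handed the job in with the gripper still holding the right chamber's lid (the one with the round dish) at about 0.78 rad, against a pointer angle I measured at about 0.78–0.79 rad; I never touched the left chamber, and the hand-in gave no verdict.

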